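# Snap the guide rod into its transport cradle and lock it

## Task

Put the loose steel guide rod into its transport cradle: lay it across the two fork clips, centred lengthwise, and press it down past the sprung jaws until it is fully home in both. Then wind the cradle's T-handle clockwise through two half turns, right up to its stop, so that the lock bolt slides out over the seated rod. Leave the other things on the desk where they are.

Things in the scene. Friction and masses are not known exactly. Their poses are not given: they have to be found in the camera images.
- guide_rod: Loose straight ground-steel rod, 12 mm in diameter, with a grey hexagonal cap (16 mm across flats, 20 mm long) on each end; 210 mm long over the caps, the bare shaft between the caps 170 mm; about 0.16 kg. Both ends are alike. Origin: centre of the rod, on its axis; own y axis along the rod. It starts lying on the desk on its caps, its axis 8 mm above the desk.
- cradle: Rod cradle fixed to the desk: dark steel base 8 mm thick, 176 mm along the rod lane, 44 mm across, with two alike steel fork clips and a grey lock housing with a T-handle on its far side. Origin: on the desk, under the middle of the rod's lane. Own x points across the lane towards the lock (away from the robot), y along the lane, z up. The seated rod's axis is at x = 0, z = 22 mm.
- clip_a (a point): Where the rod's axis lies when seated in the clip at cradle y = +42 mm. Axes as the cradle's; values below in the cradle's frame. Clip 14 mm wide along y. Fixed upright prong at -x: inner face x = -7 mm, flared outwards above z = 43 mm, top z = 53 mm. Sprung jaw at +x, hinged at its foot: lead-in sloping from x = 12, z = 46 mm down to a nose at z = 29 mm that leaves a 9.5 mm gap.
- clip_b (a point): The same for the alike clip at cradle y = -42 mm; 70 mm are free between the clips. A rod laid in from above rests wedged with its axis at about z = 34 to 36, x = -1 mm. Some 5 to 15 N straight down on it beside a clip springs that jaw aside; the rod drops onto the saddle (axis z = 22, rod top z = 28 mm) and the jaw closes over it. The clips can be pressed home one after the other.
- lock_housing (a point): Middle of the top of the grey lock housing, 46 mm above the desk; axes as the cradle's. The housing is 68 mm long along cradle x (x = 24 to 92 mm) and 30 mm wide (y = 47 to 77 mm). A flat steel lock bolt comes out of its side that faces the rod lane.
- jaw_a (a joint): Sprung jaw of the clip at cradle y = +42 mm: 0 rad = closed, grows as the jaw is pushed aside (about 0.1 rad as the rod passes).
- jaw_b (a joint): The same for the clip at cradle y = -42 mm.
- t_handle_centre (a point): Middle of the T-handle's cross bar, on its upright turning axis: cradle x = 62, y = 62, z = 66 mm. Axes as the cradle's. The bar is a round steel bar 9 mm thick and 80 mm long over its rounded ends, with a hub 16 mm in diameter at its middle; its underside stands 15 mm above the housing.
- t_handle (a joint): Turn of the T-handle in rad, growing clockwise seen from above, 0 to 6.28 (stop, one full turn). At 0 the bar lies along the cradle's y axis; it starts between 0 and 0.5. It turns freely against a light friction (0.03 N m) and stays where it is left; it may be pushed round by one end of the bar.
- lock_bolt (a joint): Lock bolt, a flat steel bar 12 mm wide, driven by the T-handle: 5.41 mm per rad, 0 = drawn back (tip at cradle x = +18 mm), 0.034 m = fully out (tip at x = -16 mm). It runs along the cradle's x axis at y = 62 mm, its underside at z = 31 mm, so it passes 3 mm over a seated rod and butts against an unseated one.
- marker: Bystander: capped marker pen, 138 mm long, 12 mm thick, lying on the desk. Origin: centre of its underside.
- memory_stick: Bystander: memory stick, 18x52x9 mm, lying on the desk. Origin: centre of its underside.
- bottle: Bystander: small dropper bottle, 30 mm in diameter, 91 mm high. Origin: centre of its underside.
- jar: Bystander: screw-capped jar, 45 mm in diameter, 63 mm high. Origin: centre of its underside.
- tape: Bystander: roll of tape lying flat, 66 mm in diameter, 19 mm high. Origin: centre of its underside.
- dish: Bystander: closed petri dish, 60 mm in diameter, 14 mm high. Origin: centre of its underside.
- desk_timer: Bystander: bench timer, 62x62x18 mm. Origin: centre of its underside.

How it is judged:
By the outcome, as a careful person would: the job done as asked, in the order asked, and still so for the second after the job is handed in, with the robot touching nothing.
It also fails if it takes over 67 s, if anything falls off the work surface, if the arm or the gripper's body presses on something with over 40 N, if the wrist force passes 120 N, or if a joint passes its speed limit or range.

## Robot

A 6-joint arm with a two-finger parallel gripper is mounted at the origin on a cart in front of the work surface, level with it; the furniture and walls round the work are solid. World frame = base frame: x ahead of the robot, y to its left, z up, the work surface at z = 0. Lengths are in m, angles in rad, forces in N, time in s.
With the tool pointing down it reaches from about 0.3 to 0.775 m from the base axis. Payload 14.6 kg.
Tool frame: the origin (TCP) lies between the finger pads; the fingertips stand ctrl.tip_extent ahead of it and the grasp point (between the pads) lies 3 mm ahead of it (ctrl.tip_extent is the distance from the TCP to the fingertips, in m); z points along the fingers, y is the line along which they close (so a half turn about z gives the same grasp; the last joint's range is limited). The gripper opens to 94 mm and grips with 3 to 60 N. Pads are 16 mm wide; open, the fingers measure 119 mm over their backs; the gripper's body (75 mm by 177 mm) begins 78 mm behind the grasp point.
Start: joints at [1.238, 0.3, 1.521, -0, 1.321, -0.067], TCP at [0.144, 0.531, 0.227] pointing down, gripper open.
Joint ranges: [-3.03, 3.03], [-0.79, 2.21], [0.23, 2.52], [-1.04, 4.18], [0, 3.07], [-2.55, 2.55]. Speed limits (rad/s): [2.22, 2.22, 2.57, 3.14, 3.14, 3.14].

## Interface

Orientations are given as [roll, pitch, yaw] about the fixed x, y, z axes, in that order (R = Rz(yaw) Ry(pitch) Rx(roll)).
In Python, from station import ctrl gives the robot as it stands.
- The arm moves only by the tool shift_gripper, called after "Request:" as name(argument=value, ...) on one line, values as JSON. Schema: {"type":"object","properties":{"steps":{"type":"string"},"jaw":{"type":"number"},"squeeze":{"type":"number"},"only":{"type":"string"},"quiet":{"type":"boolean"},"lines":{"type":"string"}},"required":["steps"],"additionalProperties":false}. steps is a string of 1 to 10 rows, one to a line, with the numbers parted by spaces; each row has 6 numbers: dx, dy, dz in shares of the most that a row can go, 1 being 50 mm, then a rotation vector rx, ry, rz in shares of 180 degrees (1.0 is 180 degrees); each row shifts and turns the commanded pose from where the row before left it, along the tool's axes as they then stand; what a row does not reach is not made up. A row lasts 1/10 s, in which the tool goes at most 0.05 m and 0.15 rad, less where a joint would pass 70% of its speed; a pose out of reach is approached as far as the arm can. jaw is the finger opening in m, set as the call begins (left out keeps the last). The fingers move at their own pace and stop on an object; squeeze is the grip in N (left out, the last holds). Time passes only in rows, so rows that do not move let the fingers close. The tool returns the time, the measured TCP pose, the force, the opening and the grip force at its end. only (a regular expression) keeps the lines of the reply that match it, lines (a string "A,B") keeps lines A to B, and quiet returns only ok. A shift or turn number past 1, either way, is cut back to 1. Input that does not fit is refused with a message, and nothing moves.
- ctrl.get_obs(): the state, without advancing time (a new reading comes with each control period).
- ctrl.camera(name): name is "scene" or "top" or "wrist"; returns a dict with "pixels" (420x560x3 uint8, blue, green, red), "fx", "fy", "cx", "cy" (pixels), "extrinsics" (4x4, takes a point from camera to world coordinates). Camera axes: x right, y up, looking along -z (the intrinsics and any distortion apply to the point x, -y, -z); pixel columns grow to the right and rows downward; lengths in m; the calibration is good to about 2 mm. A picture is of the moment at which its call begins. There is no depth.
- ctrl.hand_in(): hands the job in; it is judged then, once.
The state is a dict: "time_s": time; "qpos": joint angles; "joint_vel": joint speeds; "tau": joint torques, N m; "ee_pos": TCP position; "eef_rot": TCP orientation; "force": force on the tool from outside, world axes, zero at the start; "moment": the same for the moment, N m; "grip_width": finger opening in m; "grip_force": force on a finger pad.
Only numpy, scipy, OpenCV 4.12 (cv2) and the standard library are available. Lean on these libraries where they do the work, as an engineer would, in place of code of your own. Each camera call takes 0.05 s, during which the arm holds its last target. There are 200 camera calls.

## Working session

There is one attempt and no reset: what is moved stays moved. The work goes in short steps, Python scripts to look and compute and a tool call to move; the robot and the scene stay as the last step left them, time stands still between calls to the robot, and variables do not carry over. Pictures are saved under pics/ and viewed, at most 12 in all, crops included, and the job is handed in when it is done.

```bash
ls; mkdir -p pics
```

Run:
```python
from station import ctrl
import cv2,numpy as np
o=ctrl.get_obs();print(o['ee_pos'],o['eef_rot'],o['grip_width'],ctrl.tip_extent)
for n in("scene","top"):
    c=ctrl.camera(n);cv2.imwrite(f"pics/{n}0.png",c["pixels"])
    print(n,c["fx"],c["fy"],c["cx"],c["cy"],[k for k in c]);print(np.round(c["extrinsics"],3))
```

```text
pics
station.py
[0.14441582 0.53045119 0.2268939 ] [-3.14045723e+00 -7.04865331e-05  2.87577083e+00] 0.09392142257350049 0.022
scene 522.2928140674778 522.2928140674778 268.5559513984219 208.07026756037106 ['pixels', 'fx', 'fy', 'cx', 'cy', 'extrinsics']
[[-0.876  0.277 -0.396  0.057]
 [-0.483 -0.47   0.739  1.078]
 [ 0.019  0.838  0.545  0.825]
 [ 0.     0.     0.     1.   ]]
top 425.228582302365 425.228582302365 283.84686669728325 209.4003373692312 ['pixels', 'fx', 'fy', 'cx', 'cy', 'extrinsics']
[[-0.017  0.996 -0.083  0.504]
 [-1.    -0.019 -0.022  0.061]
 [-0.024  0.083  0.996  1.269]
 [ 0.     0.     0.     1.   ]]
```

View pics/top0.png

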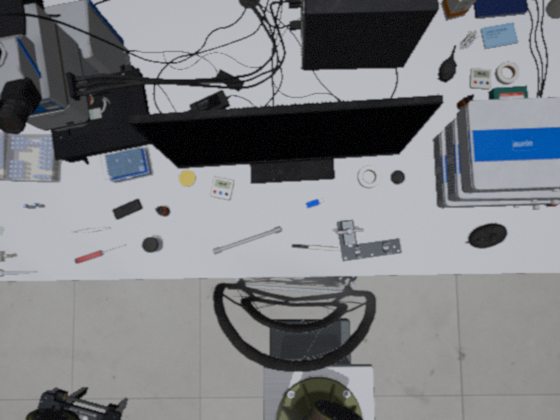

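View pics/scene0.png

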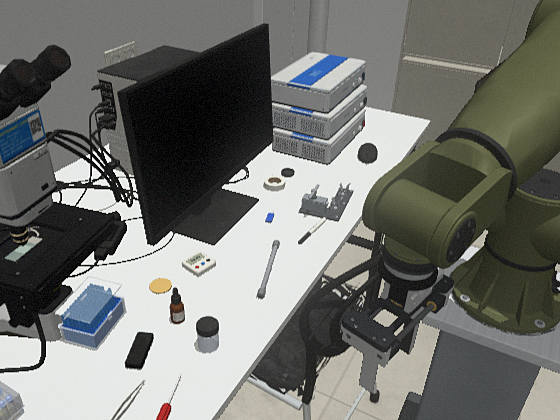

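Top view: the rod runs from (218,250) to (279,231), the marker is at (315,247), and the cradle is at (340–400, 220–258) with its housing at (348,235). I'll enlarge both views to measure.

Create h.py:
```python
import numpy as np,cv2
from station import ctrl
def ray(c,u,v):
    E=np.array(c["extrinsics"]);d=E[:3,:3]@np.array([(u-c["cx"])/c["fx"],-(v-c["cy"])/c["fy"],-1.]);return E[:3,3],d
def onz(c,u,v,z):
    p,d=ray(c,u,v);return p+d*(z-p[2])/d[2]
def pix(c,P):
    E=np.array(c["extrinsics"]);q=E[:3,:3].T@(np.array(P)-E[:3,3]);return np.array([c["cx"]-c["fx"]*q[0]/q[2],c["cy"]+c["fy"]*q[1]/q[2]])
def crop(c,u0,v0,u1,v1,s,f):
    cv2.imwrite(f,cv2.resize(c["pixels"][v0:v1,u0:u1],None,fx=s,fy=s,interpolation=cv2.INTER_CUBIC))
```

Run:
```python
from h import *
t=cv2.imread("pics/top0.png");s=cv2.imread("pics/scene0.png")
a=cv2.resize(t[205:265,205:405],None,fx=4,fy=4,interpolation=2)
b=cv2.resize(s[175:305,225:365],None,fx=2.7,fy=2.7,interpolation=2)
b=np.hstack([b,np.zeros((b.shape[0],800-b.shape[1],3),np.uint8)])
b[0:351,385:]=cv2.resize(s[170:230,290:361],(415,351),interpolation=2)
cv2.imwrite("pics/c1.png",np.vstack([a,b]))
print(b.shape)
```

```text
(351, 800, 3)
```

View pics/c1.png

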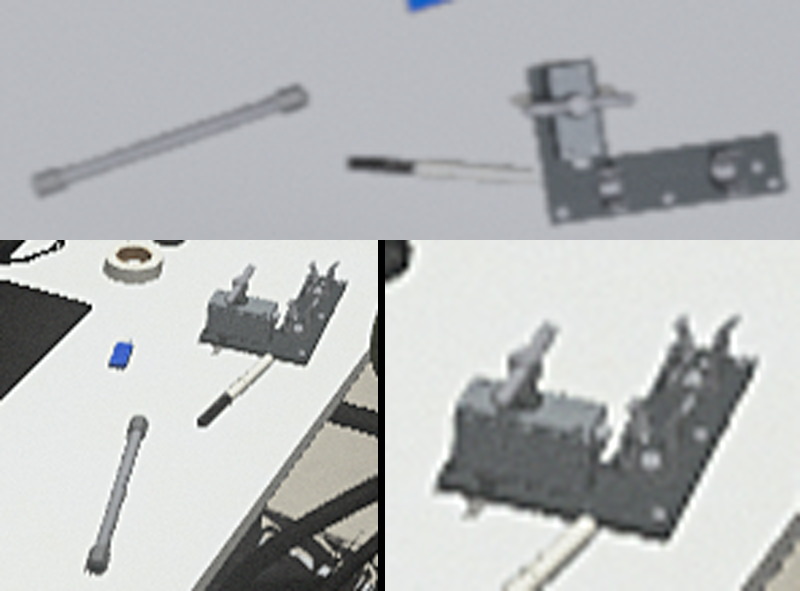

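Run:
```python
from h import *
t=ctrl.camera("top");s=ctrl.camera("scene")
def rod(c,x0,y0,x1,y1,th):
    g=cv2.cvtColor(c["pixels"],6)[y0:y1,x0:x1].astype(float);bg=np.median(g);m=((bg-g)>th).astype(np.uint8)
    cs,_=cv2.findContours(m,0,1);k=max(cs,key=cv2.contourArea);r=cv2.minAreaRect(k);p=k[:,0]+[x0,y0]
    b=cv2.boxPoints(r)+[x0,y0];return p,b,r
for n,c,box in(("top",t,(210,222,287,258)),("scene",s,(255,235,283,302))):
    p,b,r=rod(c,*box,20)
    b=b[np.argsort(np.linalg.norm(b-b[0],axis=1))]
    e1=b[:2].mean(0);e2=b[2:].mean(0)
    A,B=onz(c,*e1,.008),onz(c,*e2,.008);print(n,r,np.round([A,B,(A+B)/2],4),np.linalg.norm(A-B),np.degrees(np.arctan2(*(A-B)[1::-1])))
N=onz(t,343.7,260.5,.008);R=onz(t,401.7,252.,.008);F=onz(t,399.5,238.2,.008)
print(N,R,F,np.linalg.norm(N-R),np.linalg.norm(R-F))
y=(N-R);y/=np.linalg.norm(y);print("cradle yaw",np.degrees(np.arctan2(y[1],y[0]))-90,"org",(N+F)/2)
d=[(205+a/4,205+b/4) for a,b in((512,100),(633,99))]
A,B=[onz(t,*q,.066) for q in d];print("bar",A,B,np.linalg.norm(A-B),(A+B)/2)
for q in((205+348/4,205+163/4),(205+540/4,205+178/4)):print("marker",onz(t,*q,.006))
print("desk edge",onz(t,280,277,0))
```

```text
top ((37.19573974609375, 17.60323143005371), (6.645761489868164, 72.7313461303711), 71.25865936279297) [[0.4883 0.302  0.008 ]
 [0.5539 0.0966 0.008 ]
 [0.5211 0.1993 0.008 ]] 0.21554294179824135 107.6997196816931
scene ((13.31239128112793, 34.597999572753906), (8.287978172302246, 62.281436920166016), 17.417970657348633) [[0.4859 0.3125 0.008 ]
 [0.5555 0.0922 0.008 ]
 [0.5207 0.2024 0.008 ]] 0.23100779716694295 107.52360080592014
[ 0.45488916 -0.0840769   0.008     ] [ 0.47687549 -0.25432451  0.008     ] [ 0.51734425 -0.24951163  0.008     ] 0.17166143529463107 0.04075395182130677
cradle yaw 7.358634073456017 org [ 0.4861167  -0.16679426  0.008     ]
bar [ 0.54304975 -0.0497917   0.066     ] [ 0.54222156 -0.13475477  0.066     ] 0.08496710232006685 [ 0.54263565 -0.09227323  0.066     ]
marker [0.50064262 0.06691329 0.006     ]
marker [ 0.48720169 -0.0743606   0.006     ]
desk edge [0.40919337 0.10414017 0.        ]
```

Careful with the scale: shifts go in shares of 50 mm and turns go in shares of 180 degrees. That gives: 0.1425 rad / 3.1416 = 0.0454.

Request:
shift_gripper(steps="0 0 0 0 0 0.0454\n0 0 0 0 0 0.0454\n0 0 0 0 0 0.0454\n0 0 0 0 0 0.0454\n0 0 0 0 0 0.0454\n0 0 0 0 0 0.0454\n0 0 0 0 0 0.0454", jaw=0.05)

```text
time_s: 0.9
ee_pos: [0.1445, 0.5306, 0.2273]
eef_rot: [-3.141, 0.0, 1.872]
force: [-0.3, -0.0, -0.8]
grip_width: 0.05
grip_force: 0.0
```

Request:
shift_gripper(steps="-0.72 0.432 0 0 0 0\n-0.72 0.432 0 0 0 0\n-0.72 0.432 0 0 0 0\n-0.72 0.432 0 0 0 0\n-0.72 0.432 0 0 0 0\n-0.72 0.432 0 0 0 0")

```text
time_s: 1.5
ee_pos: [0.3344, 0.3627, 0.2275]
eef_rot: [3.142, 0.0, 1.878]
force: [0.4, -0.7, 0.4]
grip_width: 0.0501
grip_force: 0.0
```

Request:
shift_gripper(steps="-0.72 0.432 0 0 0 0\n-0.72 0.432 0 0 0 0\n-0.72 0.432 0 0 0 0\n-0.72 0.432 0 0 0 0\n-0.72 0.432 0 0 0 0\n-0.72 0.432 0 0 0 0\n0 0 0 0 0 0\n0 0 0 0 0 0")

```text
time_s: 2.3
ee_pos: [0.5223, 0.197, 0.227]
eef_rot: [-3.141, -0.0, 1.877]
force: [0.4, 1.0, -0.3]
grip_width: 0.0501
grip_force: 0.0
```

Run:
```python
from h import *
o=ctrl.get_obs();print(o["ee_pos"],o["eef_rot"],o["force"])
c=ctrl.camera("wrist");cv2.imwrite("pics/w1.png",c["pixels"]);print(c["fx"],c["cx"],c["cy"],np.round(c["extrinsics"],4))
print(pix(c,[.521,.2,.008]),pix(c,[.4883,.302,.008]),pix(c,[.5539,.0966,.008]))
```

```text
[0.52231508 0.19697904 0.22696463] [-3.14065671e+00 -1.88364884e-04  1.87681798e+00] [ 0.38178964  0.95429259 -0.31305161]
345.01619448968813 284.4132840633925 210.60698731976746 [[ 9.536e-01 -2.920e-01 -7.310e-02  5.008e-01]
 [ 3.011e-01  9.244e-01  2.342e-01  2.641e-01]
 [-8.000e-04 -2.454e-01  9.694e-01  3.839e-01]
 [ 0.000e+00  0.000e+00  0.000e+00  1.000e+00]]
[284.68170241 186.10726788] [284.23886441  83.27446208] [284.8714841  276.75579637]
```

View pics/w1.png

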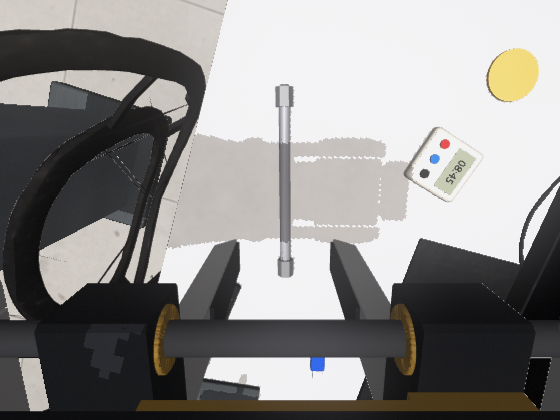

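The wrist view shows the rod from (284,84) to (286,276), within 1 px of the predicted position. I'll descend and grip.

Scaled: 0.045 m is 0.9, 0.003 m is 0.06.

Request:
shift_gripper(steps="0.06 -0.01 0.9 0 0 0\n0 0 0.9 0 0 0\n0 0 0.9 0 0 0\n0 0 0.7 0 0 0\n0 0 0.4 0 0 0\n0 0 0.27 0 0 0\n0 0 0 0 0 0\n0 0 0 0 0 0", jaw=0.05)

```text
time_s: 3.15
ee_pos: [0.5208, 0.2009, 0.0245]
eef_rot: [3.141, -0.0, 1.879]
force: [0.1, 0.2, -0.0]
grip_width: 0.0501
grip_force: 0.0
```

Request:
shift_gripper(steps="0 0 0 0 0 0\n0 0 0 0 0 0\n0 0 0 0 0 0\n0 0 0 0 0 0\n0 0 0 0 0 0\n0 0 0 0 0 0", jaw=0, squeeze=50)

```text
time_s: 3.75
ee_pos: [0.5209, 0.2001, 0.024]
eef_rot: [3.142, -0.0, 1.878]
force: [0.6, 0.2, 1.1]
grip_width: 0.0108
grip_force: 50.0
```

Request:
shift_gripper(steps="0 0 -0.4 0 0 0\n0 0 -0.8 0 0 0\n0 0 -0.8 0 0 0\n0 0 -0.6 0 0 0\n0 0 0 0 0 0")

```text
time_s: 4.25
ee_pos: [0.5223, 0.2006, 0.1581]
eef_rot: [3.135, -0.0, 1.878]
force: [0.7, 0.2, -0.9]
grip_width: 0.0107
grip_force: 50.0
```

Run:
```python
from h import *
c=ctrl.camera("wrist");cv2.imwrite("pics/w2.png",c["pixels"])
t=ctrl.camera("top");s=ctrl.camera("scene")
cv2.imwrite("pics/top2.png",t["pixels"]);cv2.imwrite("pics/scene2.png",s["pixels"])
```

```text
(no output)
```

Scaled: -0.045 m is -0.9, -0.042 m is -0.84, 0.089 rad / 3.1416 = 0.0283.

Request:
shift_gripper(steps="0 0 -0.9 0 0 0.0283\n0 0 -0.9 0 0 0.0283\n-0.84 -0.34 0 0 0 0\n-0.84 -0.34 0 0 0 0\n-0.84 -0.34 0 0 0 0\n-0.84 -0.34 0 0 0 0")

```text
time_s: 5.0
ee_pos: [0.474, 0.0233, 0.2422]
eef_rot: [-3.139, -0.0, 1.701]
force: [0.9, -0.0, -1.7]
grip_width: 0.0107
grip_force: 50.0
```

Request:
shift_gripper(steps="-0.84 -0.34 0 0 0 0\n-0.84 -0.34 0 0 0 0\n-0.84 -0.34 0 0 0 0\n-0.84 -0.34 0 0 0 0\n0 0 0 0 0 0\n0 0 0 0 0 0\n0 0 0 0 0 0")

```text
time_s: 5.7
ee_pos: [0.4295, -0.1499, 0.2431]
eef_rot: [-3.14, -0.001, 1.701]
force: [0.4, 0.5, -1.1]
grip_width: 0.0104
grip_force: 50.0
```

Run:
```python
from h import *
import pickle
c=ctrl.camera("wrist");cv2.imwrite("pics/w3.png",c["pixels"]);pickle.dump(c,open("w3.pkl","wb"))
print(pix(c,[.486,-.167,.008]))
```

```text
[331.02578696 207.10290099]
```

View pics/w3.png

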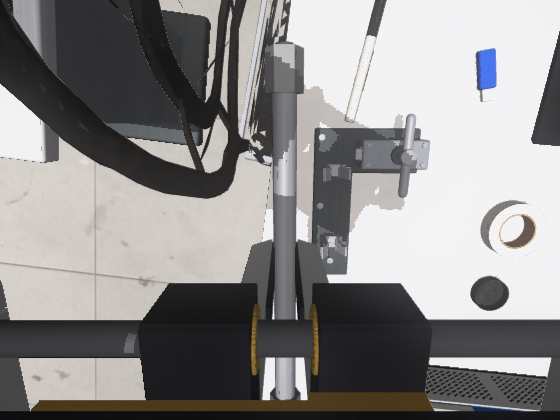

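The wrist view shows the cradle base at columns 314–352 and rows 128–274. The T-handle runs from (411,115) to (404,196), and the rod is held along column 285. I'll zoom in for exact corners.

Run:
```python
from h import *
im=cv2.imread("pics/w3.png")[105:285,300:440]
cv2.imwrite("pics/c3.png",cv2.resize(im,None,fx=3.3,fy=3.3,interpolation=2))
```

```text
(no output)
```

View pics/c3.png

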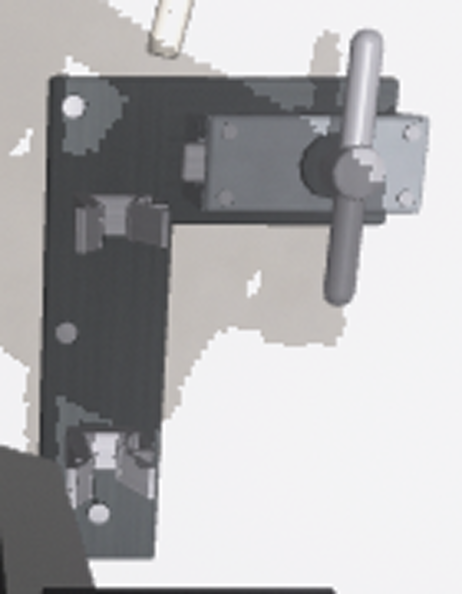

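Run:
```python
from h import *
import pickle
c=pickle.load(open("w3.pkl","rb"))
f=lambda a,b,z:onz(c,300+a/3.3,105+b/3.3,z)[:2]
TL,BR=f(50,76,.008),f(154,558,.008);BR2=f(172,222,.008)
d=TL-BR;print("diag",np.linalg.norm(d),"exp",np.hypot(.176,.044))
yaw=np.arctan2(d[1],d[0])-np.arctan2(.176,-.044)
e=BR2-BR;print("yaw",yaw,"far edge yaw",np.arctan2(e[1],e[0])-np.pi/2,"org",(TL+BR)/2)
o=(TL+BR)/2
R=lambda y:np.array([[np.cos(y),-np.sin(y)],[np.sin(y),np.cos(y)]])
hc=np.mean([f(205,115,.046),f(428,115,.046),f(415,213,.046),f(207,212,.046)],0)
print("housing ctr local",R(yaw).T@(hc-o))
A,B=f(368,33,.066),f(339,304,.066);m=(A+B)/2
print("bar",A,B,np.linalg.norm(A-B),"ctr local",R(yaw).T@(m-o),"ang",np.arctan2(*(A-B)[::-1])-np.pi/2)
print("saddles local",[R(yaw).T@(f(*p,.016)-o) for p in((115,213),(104,450))])
# held rod: left/right edges + cap ends
im=c["pixels"];print("grip",ctrl.get_obs()["ee_pos"],ctrl.get_obs()["eef_rot"])
zr=ctrl.get_obs()["ee_pos"][2]-.0155
print("rod top end",onz(c,285,43,zr),"capline",onz(c,284.5,93,zr),onz(c,285.5,240,zr),zr)
```

```text
diag 0.17967695540394557 exp 0.18141664752717707
yaw 0.12390791183882066 far edge yaw 0.12452345555350908 org [ 0.48640674 -0.1643137 ]
housing ctr local [0.05692666 0.06164771]
bar [ 0.53636477 -0.05712069] [ 0.54488134 -0.13493024] 0.07827424526204385 ctr local [0.06224047 0.06106404] ang 0.1090200326868751
saddles local [array([0.00072774, 0.04238583]), array([ 0.0003408 , -0.04206767])]
grip [ 0.42958655 -0.14963952  0.24331871] [-3.14065966e+00 -7.18884813e-04  1.70169962e+00]
rod top end [ 0.41556397 -0.04458662  0.22781871] capline [ 0.41816038 -0.0662175   0.22781871] [ 0.42820632 -0.13900335  0.22781871] 0.2278187143206532
```

Scaled: 0.04 m is 0.8, 0.027 m is 0.54, 0.007 rad / 3.1416 = 0.0022.

Request:
shift_gripper(steps="-0.22 0.54 0 0 0 0.0022\n-0.22 0.54 0 0 0 0\n0 0 0.8 0 0 0\n0 0 0.8 0 0 0\n0 0 0.8 0 0 0\n0 0 0.4 0 0 0\n0 0 0 0 0 0\n0 0 0 0 0 0\n0 0 0 0 0 0")

```text
time_s: 6.65
ee_pos: [0.4866, -0.1655, 0.1055]
eef_rot: [3.14, 0.001, 1.694]
force: [0.9, -0.5, 0.2]
grip_width: 0.0107
grip_force: 50.0
```

Run:
```python
from h import *
o=ctrl.get_obs();p=o["ee_pos"];print(p,o["eef_rot"],o["force"])
y=.124;d=p[:2]-[.4864,-.1643];print("local",np.array([[np.cos(y),np.sin(y)],[-np.sin(y),np.cos(y)]])@d)
```

```text
[ 0.48661625 -0.1655454   0.1054823 ] [3.13950832e+00 1.20739472e-03 1.69404695e+00] [ 0.85905125 -0.54905723  0.18327222]
local [ 6.05566254e-05 -1.26258619e-03]
```

Scaled: 0.02 m is 0.4, -0.0005 m is -0.01.

Request:
shift_gripper(steps="0 -0.01 0.4 0 0 0\n0 0 0.4 0 0 0\n0 0 0.2 0 0 0\n0 0 0 0 0 0\n0 0 0 0 0 0", squeeze=60)

```text
time_s: 7.15
ee_pos: [0.4857, -0.1659, 0.0549]
eef_rot: [3.141, 0.001, 1.693]
force: [0.0, -0.5, -1.5]
grip_width: 0.0107
grip_force: 60.0
```

Request:
shift_gripper(steps="0 0 0.08 0 0 0\n0 0 0.06 0 0 0\n0 0 0.04 0 0 0\n0 0 0 0 0 0")

```text
time_s: 7.55
ee_pos: [0.4856, -0.1661, 0.0458]
eef_rot: [3.14, 0.001, 1.693]
force: [-0.8, -2.7, 2.3]
grip_width: 0.0104
grip_force: 60.0
```

Run:
```python
from h import *
c=ctrl.camera("wrist");s=ctrl.camera("scene");print(ctrl.get_obs()["ee_pos"])
a=cv2.resize(c["pixels"][60:300,160:440],None,fx=2,fy=2);b=cv2.resize(s["pixels"][170:250,280:380],(240*2,480))[:, :240]
cv2.imwrite("pics/c4.png",a);cv2.imwrite("pics/s4.png",s["pixels"])
```

```text
[ 0.48558649 -0.16613332  0.04574829]
```

View pics/c4.png

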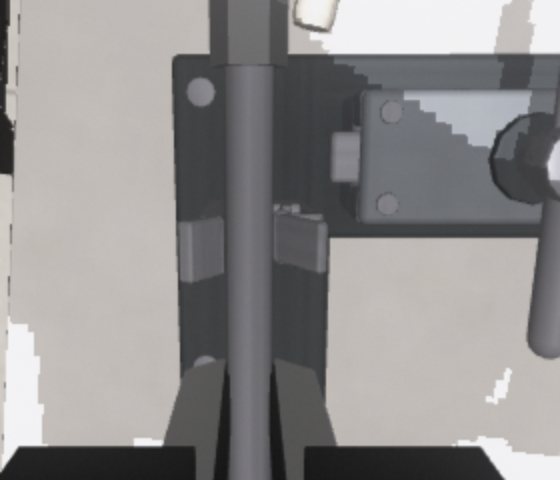

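The rod sits in clip A's mouth, at crop (250,240), between prong and jaw, and its cap clears the marker. I'll press on.

Scaled: 0.002 m is 0.04.

Request:
shift_gripper(steps="0 0 0.04 0 0 0\n0 0 0.04 0 0 0\n0 0 0 0 0 0")

```text
time_s: 7.95
ee_pos: [0.4855, -0.1658, 0.041]
eef_rot: [3.141, 0.0, 1.693]
force: [2.6, -1.9, -1.0]
grip_width: 0.0104
grip_force: 60.0
```

Request:
shift_gripper(steps="0 0 0.04 0 0 0\n0 0 0.04 0 0 0\n0 0 0 0 0 0")

```text
time_s: 8.25
ee_pos: [0.4856, -0.1658, 0.0377]
eef_rot: [3.141, 0.0, 1.693]
force: [-3.3, 2.0, 13.6]
grip_width: 0.0105
grip_force: 60.0
```

Request:
shift_gripper(steps="0 0 0.02 0 0 0\n0 0 0.02 0 0 0\n0 0 0 0 0 0")

```text
time_s: 8.55
ee_pos: [0.4858, -0.1658, 0.0374]
eef_rot: [3.141, 0.001, 1.693]
force: [-12.2, 6.7, 38.6]
grip_width: 0.0104
grip_force: 60.0
```

Run:
```python
from h import *
o=ctrl.get_obs();print(o["ee_pos"],o["force"],o["moment"])
```

```text
[ 0.48576863 -0.16580246  0.03743049] [-12.19838925   6.70442645  38.55611636] [1.0290534  2.61100802 0.02655294]
```

Scaled: -0.0015 m is -0.03.

Request:
shift_gripper(steps="0 0 -0.03 0 0 0\n0 0 0 0 0 0\n0 0 0 0 0 0\n0 0 0 0 0 0", jaw=0.03)

```text
time_s: 8.95
ee_pos: [0.485, -0.1656, 0.036]
eef_rot: [-3.141, -0.0, 1.693]
force: [-0.3, -0.4, 0.1]
grip_width: 0.0301
grip_force: 0.0
```

Request:
shift_gripper(steps="0 0 -0.4 0 0 0\n0 0 -0.8 0 0 0\n0 0 -0.8 0 0 0\n0 0 -0.4 0 0 0\n0 0 0 0 0 0\n0 0 0 0 0 0", jaw=0, squeeze=10)

```text
time_s: 9.55
ee_pos: [0.485, -0.1656, 0.1556]
eef_rot: [-3.141, -0.0, 1.693]
force: [-0.3, 0.5, -0.6]
grip_width: 0.0007
grip_force: 0.0
```

Run:
```python
from h import *
c=ctrl.camera("wrist")
cv2.imwrite("pics/w5.png",cv2.resize(c["pixels"][60:330,180:440],None,fx=2.2,fy=2.2,interpolation=2))
```

```text
(no output)
```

View pics/w5.png

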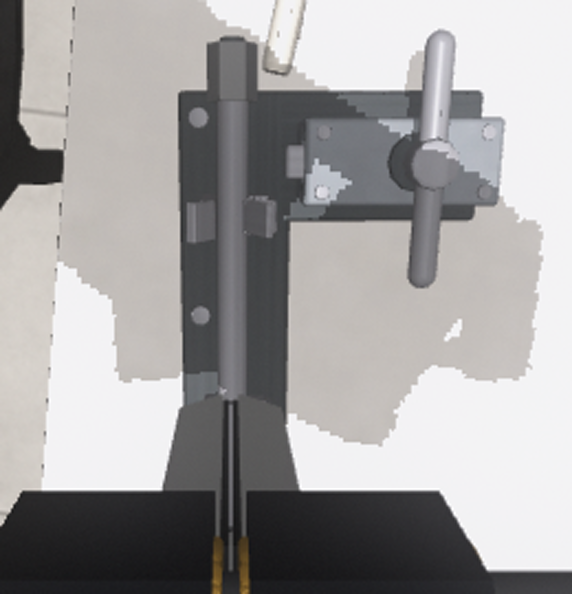

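Clip A shows the jaw closed over the rod. I'll confirm both clips by pressing down beside each with closed fingers.

Run:
```python
from h import *
c=ctrl.camera("wrist")
for v in(77.3,105.5):
    q=onz(c,285.5,v,.022)[:2]-[.4864,-.1643];y=.124;print(np.array([[np.cos(y),np.sin(y)],[-np.sin(y),np.cos(y)]])@q)
```

```text
[-0.00135083  0.10476689]
[-0.00137184  0.08343034]
```

Request:
shift_gripper(steps="0.5 0.02 0.6 0 0 0\n0 0 0.8 0 0 0\n0 0 0.5 0 0 0\n0 0 0.15 0 0 0\n0 0 0 0 0 0\n0 0 0.04 0 0 0\n0 0 0.02 0 0 0\n0 0 0 0 0 0")

```text
time_s: 10.45
ee_pos: [0.4835, -0.141, 0.0517]
eef_rot: [3.14, 0.001, 1.693]
force: [0.1, -0.4, 0.3]
grip_width: 0.0003
grip_force: 0.0
```

Request:
shift_gripper(steps="0 0 0.01 0 0 0\n0 0 0.01 0 0 0\n0 0 0 0 0 0")

```text
time_s: 10.75
ee_pos: [0.4833, -0.1409, 0.0502]
eef_rot: [3.141, 0.0, 1.693]
force: [0.3, -0.3, 1.4]
grip_width: 0.0008
grip_force: 0.9
```

Scaled: 0.0007 m is 0.014.

Request:
shift_gripper(steps="0 0 0.014 0 0 0\n0 0 0.014 0 0 0\n0 0 0 0 0 0")

```text
time_s: 11.05
ee_pos: [0.4842, -0.1409, 0.0498]
eef_rot: [3.139, 0.001, 1.693]
force: [-0.7, 3.2, 13.8]
grip_width: 0.0005
grip_force: 7.0
```

Request:
shift_gripper(steps="0 0 -0.14 0 0 0\n-0.5 0 0 0 0 0\n-0.5 0 0 0 0 0\n0 0 0.1 0 0 0\n0 0 0 0 0 0\n0 0 0.02 0 0 0\n0 0 0 0 0 0")

```text
time_s: 11.75
ee_pos: [0.4893, -0.1895, 0.05]
eef_rot: [-3.141, -0.002, 1.693]
force: [-2.0, 8.7, 7.8]
grip_width: 0.0002
grip_force: 7.7
```

Request:
shift_gripper(steps="0 0 0.02 0 0 0\n0 0 0.01 0 0 0\n0 0 0 0 0 0")

```text
time_s: 12.05
ee_pos: [0.4897, -0.1895, 0.0497]
eef_rot: [3.141, -0.001, 1.693]
force: [-5.4, 12.6, 22.9]
grip_width: 0.0003
grip_force: 14.7
```

Both clips are home: the fingertips touch at z ≈ 28 mm beside each. Next is the T-handle. I'll hover over it with the fingers open and check clearance to the monitor.

Scaled: -0.045 m is -0.9, 0.029 m is 0.58, 0.013 rad / 3.1416 = 0.0041.

Request:
shift_gripper(steps="0 0 -0.4 0 0 0\n0 0 -0.9 0 0 0\n0 0 -0.9 0 0 0\n0.58 0.412 0 0 0 0.0041\n0.58 0.412 0 0 0 0\n0.58 0.412 0 0 0 0\n0 0 0 0 0 0\n0 0 0 0 0 0", jaw=0.04, squeeze=25)

```text
time_s: 12.85
ee_pos: [0.5407, -0.0966, 0.1579]
eef_rot: [-3.141, -0.0, 1.682]
force: [-0.8, -0.9, -0.8]
grip_width: 0.0399
grip_force: 0.0
```

Run:
```python
from h import *
o=ctrl.get_obs();print(o["qpos"],o["ee_pos"],o["eef_rot"])
t=cv2.imread("pics/top0.png");c=ctrl.camera("top");s=ctrl.camera("scene")
for z in(.05,.1,.15,.2):print(z,onz(c,395,155,z)[:2],onz(c,334,160,z)[:2])
print(onz(c,334,183,0))
a=cv2.resize(c["pixels"][90:270,270:450],(480,480));b=cv2.resize(s["pixels"][60:280,130:400][:, :],None,fx=1.5,fy=1.5)
k=np.zeros((480,480+b.shape[1],3),np.uint8);k[:,:480]=a;k[:b.shape[0],480:]=b;k=cv2.resize(k,(800,int(480*800/k.shape[1])));cv2.imwrite("pics/c6.png",k)
```

```text
[-2.43373954e-01  3.64980332e-01  1.60321804e+00 -1.95052489e-04
  1.17391481e+00 -3.54158197e-01] [ 0.54073496 -0.0965969   0.15791736] [-3.14104205e+00 -1.18339487e-05  1.68165601e+00]
0.05 [ 0.75687881 -0.23574206] [ 0.74611278 -0.05957266]
0.1 [ 0.74648993 -0.2235738 ] [ 0.73616555 -0.05463132]
0.15 [ 0.73610105 -0.21140553] [ 0.72621832 -0.04968998]
0.2 [ 0.72571217 -0.19923726] [ 0.71627109 -0.04474864]
[ 0.68612669 -0.06262962  0.        ]
```

View pics/c6.png

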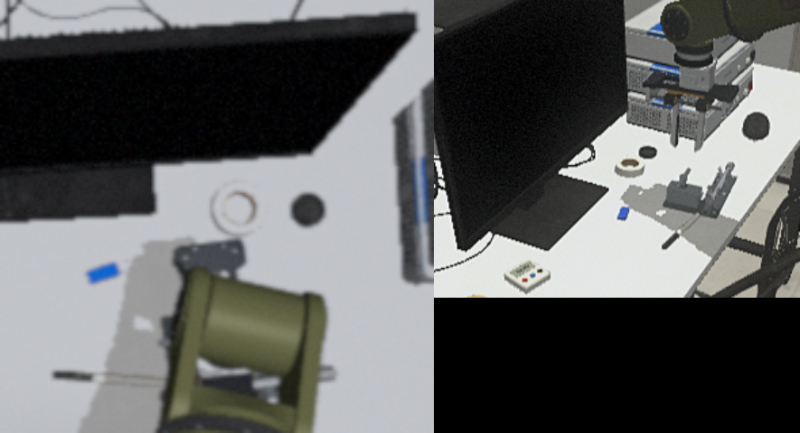

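The view shows the monitor at x > 0.72, well clear of the gripper's sweep, and the gripper over the handle. I'll descend, grip and turn.

Scaled: 0.03 m is 0.6, 0.001 m is 0.02.

Request:
shift_gripper(steps="0.02 0 0.6 0 0 0\n0 0 0.6 0 0 0\n0 0 0.4 0 0 0\n0 0 0 0 0 0\n0 0 0 0 0 0", jaw=0.04)

```text
time_s: 13.45
ee_pos: [0.5407, -0.0967, 0.0787]
eef_rot: [3.141, 0.0, 1.679]
force: [0.7, -0.1, 0.8]
grip_width: 0.0403
grip_force: 0.0
```

Request:
shift_gripper(steps="0 0 0 0 0 0\n0 0 0 0 0 0\n0 0 0 0 0 0\n0 0 0 0 0 0", jaw=0, squeeze=25)

```text
time_s: 13.85
ee_pos: [0.5405, -0.0961, 0.0786]
eef_rot: [-3.141, 0.0, 1.68]
force: [-4.8, -0.9, 5.3]
grip_width: 0.0153
grip_force: 25.0
```

Request:
shift_gripper(steps="0 0 0 0 0 0.0477\n0 0 0 0 0 0.0477\n0 0 0 0 0 0.0477\n0 0 0 0 0 0.0477\n0 0 0 0 0 0")

```text
time_s: 14.35
ee_pos: [0.5398, -0.096, 0.0786]
eef_rot: [-3.139, 0.001, 1.075]
force: [-10.9, 0.9, 11.0]
grip_width: 0.0152
grip_force: 25.0
```

Run:
```python
from h import *
s=ctrl.camera("wrist");o=ctrl.get_obs();print(o["qpos"][5],o["moment"],o["force"])
cv2.imwrite("pics/w7.png",cv2.resize(s["pixels"],None,fx=1.2,fy=1.2))
```

```text
0.24957713130147258 [0.01667347 2.15613631 0.03868384] [-10.79256439  -0.14020775   9.70590115]
```

View pics/w7.png

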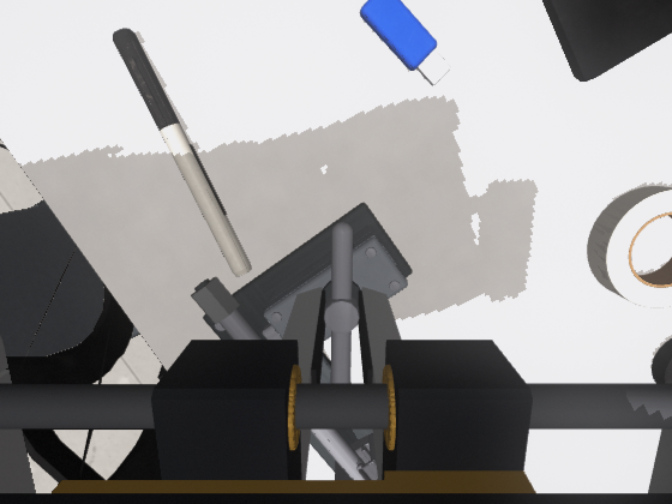

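The bar turns with the grip: it is aligned with the fingers and runs up column 340. Continuing.

Scaled: -0.0005 m is -0.01, -0.0003 m is -0.006, 0.15 rad / 3.1416 = 0.0477.

Request:
shift_gripper(steps="-0.006 -0.01 0 0 0 0.0477\n0 0 0 0 0 0.0477\n0 0 0 0 0 0.0477\n0 0 0 0 0 0.0477\n0 0 0 0 0 0.0477\n0 0 0 0 0 0.0477\n0 0 0 0 0 0.0477\n0 0 0 0 0 0.0477\n0 0 0 0 0 0.0477\n0 0 0 0 0 0.0477")

```text
time_s: 15.4
ee_pos: [0.5392, -0.0945, 0.0786]
eef_rot: [-3.14, 0.003, -0.426]
force: [-10.1, 12.8, 11.1]
grip_width: 0.0151
grip_force: 25.0
```

Request:
shift_gripper(steps="0 0 0 0 0 0\n0 0 0 0 0 0\n0 0 0 0 0 0", jaw=0.04)

```text
time_s: 15.7
ee_pos: [0.5403, -0.0962, 0.0782]
eef_rot: [3.142, -0.0, -0.418]
force: [0.1, -0.4, 0.6]
grip_width: 0.0356
grip_force: 0.0
```

Run:
```python
from h import *
o=ctrl.get_obs();print(o["qpos"],o["eef_rot"],o["ee_pos"],o["force"])
```

```text
[-2.42826138e-01  4.66311371e-01  1.66711285e+00 -1.69501679e-04
  1.00775622e+00  1.74633726e+00] [ 3.14152347e+00 -4.30910925e-04 -4.18276611e-01] [ 0.54025336 -0.09615891  0.07817747] [ 0.09840376 -0.38093859  0.55225016]
```

Scaled: -0.03 m is -0.6, -0.15 rad / 3.1416 = -0.0477.

Request:
shift_gripper(steps="0 0 -0.6 0 0 0\n0 0 0 0 0 -0.0477\n0 0 0 0 0 -0.0477\n0 0 0 0 0 -0.0477\n0 0 0 0 0 -0.0477\n0 0 0 0 0 -0.0477\n0 0 0 0 0 -0.0477\n0 0 0 0 0 -0.0477\n0 0 0 0 0 -0.0477\n0 0 0 0 0 -0.0477")

```text
time_s: 16.7
ee_pos: [0.5402, -0.0962, 0.108]
eef_rot: [3.141, 0.0, 0.937]
force: [-0.2, -0.1, -0.6]
grip_width: 0.0401
grip_force: 0.0
```

Request:
shift_gripper(steps="0 0 0 0 0 -0.0477\n0 0 0 0 0 -0.0477\n0 0 0 0 0 -0.0477\n0 0 0 0 0 -0.0477\n0 0 0 0 0 -0.0477\n0 0 0 0 0 -0.0477\n0 0 0 0 0 -0.0477\n0 0 0 0 0 -0.0477\n0 0 0 0 0 -0.0477\n0 0 0 0 0 -0.0477")

```text
time_s: 17.7
ee_pos: [0.5402, -0.0962, 0.108]
eef_rot: [-3.142, 0.0, 2.437]
force: [-0.1, -0.8, -0.2]
grip_width: 0.0399
grip_force: 0.0
```

Request:
shift_gripper(steps="0.048 0.028 0 0 0 -0.0477\n0 0 0 0 0 -0.0446\n0 0 0 0 0 0\n0 0 0.6 0 0 0\n0 0 0 0 0 0\n0 0 0 0 0 0")

```text
time_s: 18.3
ee_pos: [0.5391, -0.0935, 0.0782]
eef_rot: [-3.141, -0.001, 2.718]
force: [0.3, -0.5, 0.8]
grip_width: 0.0399
grip_force: 0.0
```

Request:
shift_gripper(steps="0 0 0 0 0 0\n0 0 0 0 0 0\n0 0 0 0 0 0\n0 0 0 0 0 0", jaw=0, squeeze=25)

```text
time_s: 18.7
ee_pos: [0.5392, -0.0942, 0.0787]
eef_rot: [-3.14, 0.001, 2.72]
force: [-2.9, -5.5, 2.4]
grip_width: 0.0151
grip_force: 25.0
```

Scaled: 0.15 rad / 3.1416 = 0.0477.

Request:
shift_gripper(steps="0 0 0 0 0 0.0477\n0 0 0 0 0 0.0477\n0 0 0 0 0 0.0477\n0 0 0 0 0 0.0477\n0 0 0 0 0 0.0477\n0 0 0 0 0 0.0477\n0 0 0 0 0 0.0477\n0 0 0 0 0 0.0477\n0 0 0 0 0 0.0477\n0 0 0 0 0 0.0477")

```text
time_s: 19.7
ee_pos: [0.5405, -0.0936, 0.0787]
eef_rot: [3.138, -0.001, 1.214]
force: [8.8, -1.0, -3.8]
grip_width: 0.0153
grip_force: 25.0
```

Request:
shift_gripper(steps="0 0 0 0 0 0.0477\n0 0 0 0 0 0.0477\n0 0 0 0 0 0.0477\n0 0 0 0 0 0.0477\n0 0 0 0 0 0.0477\n0 0 0 0 0 0.0477\n0 0 0 0 0 0.0477\n0 0 0 0 0 0.0477\n0 0 0 0 0 0.0477\n0 0 0 0 0 0.0477")

```text
time_s: 20.7
ee_pos: [0.5411, -0.0949, 0.0788]
eef_rot: [3.14, -0.006, -0.286]
force: [13.4, -10.9, -8.3]
grip_width: 0.015
grip_force: 25.0
```

Request:
shift_gripper(steps="0 0 0 0 0 0\n0 0 0 0 0 0\n0 0 0 0 0 0", jaw=0.04)

```text
time_s: 21.0
ee_pos: [0.5391, -0.0933, 0.0781]
eef_rot: [-3.142, 0.0, -0.278]
force: [-0.2, -0.5, 0.2]
grip_width: 0.0357
grip_force: 0.0
```

Request:
shift_gripper(steps="0 0 -0.6 0 0 0\n0 0 -0.6 0 0 0\n0 0 0 0 0 0\n0 0 0 0 0 0")

```text
time_s: 21.4
ee_pos: [0.5392, -0.0933, 0.1382]
eef_rot: [-3.141, -0.001, -0.279]
force: [0.5, 0.7, 0.1]
grip_width: 0.0403
grip_force: 0.0
```

Run:
```python
from h import *
c=ctrl.camera("wrist");o=ctrl.get_obs();print(o["qpos"][5],o["eef_rot"],o["ee_pos"])
cv2.imwrite("pics/w8.png",cv2.resize(c["pixels"],None,fx=1.2,fy=1.2))
```

```text
1.6115660569041297 [-3.14156991e+00  9.41939746e-04 -2.79124308e-01] [ 0.53883702 -0.09322634  0.13737577]
```

View pics/w8.png

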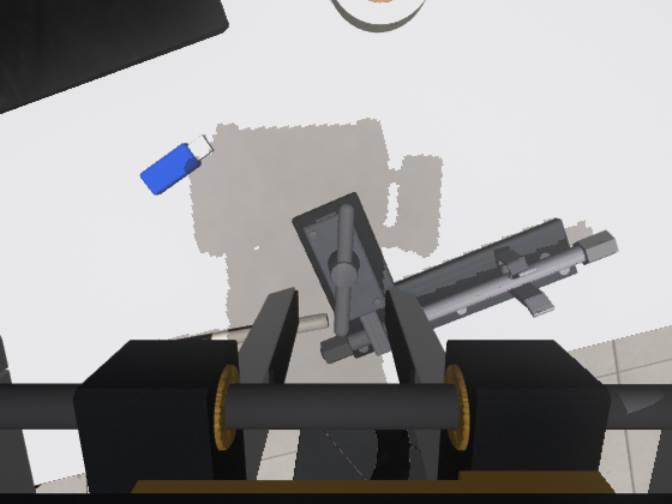

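The bolt is passing over the rod at (375,335) with the rod still seated, and the handle stands at about 5.1 rad. I'll re-grip for the last 1.2 rad.

Scaled: -0.15 rad / 3.1416 = -0.0477.

Request:
shift_gripper(steps="0 0 0 0 0 -0.0477\n0 0 0 0 0 -0.0477\n0 0 0 0 0 -0.0477\n0 0 0 0 0 -0.0477\n0 0 0 0 0 -0.0477\n0 0 0 0 0 -0.0477\n0 0 0 0 0 -0.0477\n0 0 0 0 0 -0.0477\n0 0 0 0 0 -0.0477\n0 0 0 0 0 -0.0477")

```text
time_s: 22.45
ee_pos: [0.5386, -0.0932, 0.1366]
eef_rot: [-3.139, 0.0, 1.227]
force: [0.1, -0.2, -0.7]
grip_width: 0.0402
grip_force: 0.0
```

Request:
shift_gripper(steps="0 0 0 0 0 -0.0477\n0 0 0 0 0 -0.0477\n0 0 0 0 0 -0.0477\n0 0 0 0 0 -0.0477\n0 0 0 0 0 -0.0477\n0 0 0 0 0 -0.0477\n0 0 0 0 0 -0.0477\n0 0 0 0 0 -0.0477\n0 0 0 0 0 -0.0477\n0 0 0 0 0 -0.0446")

```text
time_s: 23.45
ee_pos: [0.5386, -0.0932, 0.1366]
eef_rot: [-3.141, -0.002, 2.717]
force: [0.4, 0.6, 0.5]
grip_width: 0.0402
grip_force: 0.0
```

Request:
shift_gripper(steps="-0.024 -0.022 0 0 0 -0.0477\n0 0 0 0 0 0\n0 0 0.6 0 0 0\n0 0 0.6 0 0 0\n0 0 0 0 0 0\n0 0 0 0 0 0")

```text
time_s: 24.05
ee_pos: [0.5397, -0.0948, 0.0781]
eef_rot: [-3.142, -0.001, 2.858]
force: [0.6, 0.0, -0.1]
grip_width: 0.0403
grip_force: 0.0
```

Request:
shift_gripper(steps="0 0 0 0 0 0\n0 0 0 0 0 0\n0 0 0 0 0 0\n0 0 0 0 0 0", jaw=0, squeeze=25)

```text
time_s: 24.45
ee_pos: [0.5402, -0.0948, 0.0788]
eef_rot: [3.141, 0.001, 2.86]
force: [-0.5, 1.4, 4.3]
grip_width: 0.0153
grip_force: 25.0
```

Request:
shift_gripper(steps="0 0 0 0 0 0.0477\n0 0 0 0 0 0.0477\n0 0 0 0 0 0.0477\n0 0 0 0 0 0.0477\n0 0 0 0 0 0.0477\n0 0 0 0 0 0.0477\n0 0 0 0 0 0.0477\n0 0 0 0 0 0")

```text
time_s: 25.25
ee_pos: [0.5402, -0.0948, 0.0787]
eef_rot: [3.141, 0.0, 1.807]
force: [-0.2, 2.6, 6.5]
grip_width: 0.0148
grip_force: 25.0
```

Run:
```python
from h import *
o=ctrl.get_obs();print(o["moment"])
```

```text
[0.34522592 0.15592112 0.02694382]
```

Remaining about 0.11–0.13 rad, so I'll wind in small steps and watch the moment for the stop.

Careful with the scale: shifts go in shares of 50 mm and turns go in shares of 180 degrees. That gives: 0.05 rad / 3.1416 = 0.0159.

Request:
shift_gripper(steps="0 0 0 0 0 0.0159\n0 0 0 0 0 0.0159\n0 0 0 0 0 0")

```text
time_s: 25.55
ee_pos: [0.5402, -0.0948, 0.0788]
eef_rot: [3.14, 0.0, 1.713]
force: [-0.8, 1.9, 5.4]
grip_width: 0.0152
grip_force: 25.0
```

```bash
python3 -c "
from h import *
o=ctrl.get_obs();print(o['moment'],o['eef_rot'])"
```

```text
[0.35729036 0.15546164 0.0768939 ] [3.14041344e+00 2.57963757e-04 1.71288198e+00]
```

Request:
shift_gripper(steps="0 0 0 0 0 0.0095\n0 0 0 0 0 0.0095\n0 0 0 0 0 0")

```text
time_s: 25.85
ee_pos: [0.5403, -0.095, 0.0788]
eef_rot: [3.14, 0.001, 1.654]
force: [-1.0, -0.0, 5.6]
grip_width: 0.0149
grip_force: 25.0
```

```bash
python3 -c "
from h import *
o=ctrl.get_obs();print(o['moment'],o['eef_rot'])"
```

```text
[-0.08348275  0.1391322   0.15937459] [3.14037568e+00 6.48995362e-04 1.65378644e+00]
```

Scaled: 0.03 rad / 3.1416 = 0.0095.

Request:
shift_gripper(steps="0 0 0 0 0 0.0095\n0 0 0 0 0 0.0095\n0 0 0 0 0 0")

```text
time_s: 26.15
ee_pos: [0.5402, -0.0951, 0.0787]
eef_rot: [3.14, 0.0, 1.594]
force: [0.2, 0.6, 5.7]
grip_width: 0.0151
grip_force: 25.0
```

```bash
python3 -c "
from h import *
o=ctrl.get_obs();print(o['moment'],o['eef_rot'])"
```

```text
[-0.02025568  0.1528783   0.08871678] [3.14038759e+00 4.65331764e-04 1.59358252e+00]
```

Request:
shift_gripper(steps="0 0 0 0 0 0\n0 0 0 0 0 0\n0 0 0 0 0 0", jaw=0.04)

```text
time_s: 26.45
ee_pos: [0.5397, -0.0949, 0.0779]
eef_rot: [-3.141, -0.0, 1.592]
force: [0.5, 0.7, 0.6]
grip_width: 0.0357
grip_force: 0.0
```

Request:
shift_gripper(steps="0 0 -0.8 0 0 0\n0 0 -0.8 0 0 0\n0 0 0 0 0 0\n0 0 0 0 0 0")

```text
time_s: 26.85
ee_pos: [0.54, -0.0949, 0.1584]
eef_rot: [3.14, 0.0, 1.591]
force: [-1.2, 0.4, -1.7]
grip_width: 0.0403
grip_force: 0.0
```

Run:
```python
from h import *
c=ctrl.camera("wrist");o=ctrl.get_obs();print(o["ee_pos"],o["eef_rot"])
import pickle;pickle.dump(c,open("w9.pkl","wb"))
cv2.imwrite("pics/w9.png",cv2.resize(c["pixels"][60:310,150:450],None,fx=2.4,fy=2.4,interpolation=2))
```

```text
[ 0.53952212 -0.09482083  0.15736192] [-3.14083226e+00 -1.79515050e-04  1.59087940e+00]
```

View pics/w9.png

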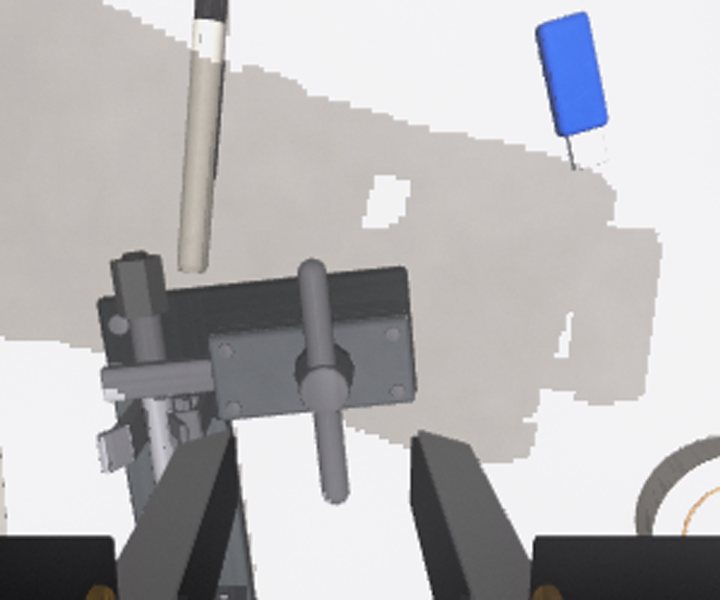

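The bolt extends over the rod to about (104,380), and the bar runs from (312,262) to (338,502), roughly parallel to the lane. I'll measure both.

Run:
```python
from h import *
import pickle
c=pickle.load(open("w9.pkl","rb"));y=.124;R=np.array([[np.cos(y),np.sin(y)],[-np.sin(y),np.cos(y)]])
L=lambda a,b,z:R@(onz(c,150+a/2.4,60+b/2.4,z)[:2]-[.4864,-.1643])
A,B=L(312,261,.066),L(338,502,.066);print("bar",A,B,"handle rel",np.arctan2(A[0]-B[0],A[1]-B[1]))
print("bolt tip",L(103,381,.035),"cap end",L(132,255,.022),"housing TL/BR",L(211,336,.046),L(414,400,.046))
```

```text
bar [0.06236343 0.10085634] [0.06238329 0.02212601] handle rel -0.00025226020411263893
bolt tip [-0.01591809  0.06262919] cap end [-0.00183047  0.10402828] housing TL/BR [0.02575902 0.07697868] [0.09127089 0.04774677]
```

Scaled: -0.04 m is -0.8.

Request:
shift_gripper(steps="0 0 -0.8 0 0 0\n0 0 0 0 0 0\n0 0 0 0 0 0\n0 0 0 0 0 0")

```text
time_s: 27.3
ee_pos: [0.5393, -0.0948, 0.1964]
eef_rot: [-3.139, -0.001, 1.59]
force: [0.8, 0.1, 0.2]
grip_width: 0.04
grip_force: 0.0
```

```bash
python3 -c "
from station import ctrl
print(ctrl.hand_in())"
```

```text
the job is handed in; nothing more can be done
None
```

The job is handed in at 27 s: the rod is home in both clips, centred to about 1 mm, the T-handle is wound to its stop and the bolt is fully out over the rod (tip measured at x = −16 mm); nothing else was touched.

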